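# Pre-use check of a bench disc sander: stop button and gear cover

### The job

Do the pre-use check of the bench sander: push the mushroom stop on its control box fully down, then turn the mushroom clockwise to its end so that it is reset and up again. Next, before touching the slide catch, tug the gear cover up by its knob to find out if it is caught; if it is, slide the catch fully away from the cover to free it. Raise the cover to about 50 degrees and finish still holding it up there for the inspection (it falls shut if let go), with the stop left reset and the loose things around left where they are.

Things in the scene. Friction and masses are not known exactly. Their poses are not given: they have to be found in the camera images.
- sander: Low bench disc sander, fixed to the bench: painted drive housing 240 (x) x 300 (y) x 100 mm tall. Origin: centre of the housing's underside; x points away from its front, y to its left, z up; the disc (140 mm) and a small work table stand at its -y end. The gear cover lies on the housing's flat deck (100 mm above the bench), the catch stands on the deck on the +y side of the cover.
- cover (a joint): Hinge of the gear cover, rad: 0 = shut, grows as the cover's front edge (towards the sander's -x) rises, stop at 1.3. The hinge line runs along the sander's y. The cover is a steel plate 170 (x) x 140 (y) x 6 mm, 0.5 kg; lifting it at the knob takes about 3 N and it always falls shut when let go. When caught it lifts only about 0.04 rad (6 mm at the knob) and then stops hard; when not caught it simply opens. Whether it is caught differs from start to start and cannot be seen.
- cover_hinge (a point): Point on the cover's hinge line, mid-width, level with the deck (100 mm above the bench, 90 mm behind the sander's origin); same axes as the sander.
- cover_knob (a point): Centre of the cover's knob: a black barrel 26 mm in diameter and 30 mm long, its axis along the sander's y, on a 12 mm stem 20 mm behind the cover's front edge; centre 39 mm above the cover's top and, when shut, 150 mm in front of the hinge line, 145 mm above the bench. It moves and tips with the cover (its axis stays along the sander's y). Can be gripped across its flat ends (30 mm) with the gripper upright, the knob then turning between the pads as the cover rises.
- catch (a joint): Slide catch beside the cover, m: 0 = as found; sliding it along the sander's +y, away from the cover, makes it grow to its stop at 0.018. It needs about 3 N and stays where it is left. At the stop it always frees the cover; its bolt is out of sight under the deck and may or may not hold the cover while the catch is at 0.
- catch_tab (a point): Middle of the top of the catch's upright steel tab: 24 (x) x 12 (y) mm, 32 mm tall, on a 5 mm foot 30 (x) x 34 (y) mm; this point is 37 mm above the deck. Same axes as the sander.
- station: Control box of the sander, a fixed grey box 100 x 100 x 50 mm tall with the mushroom stop upright in the middle of its top. Origin: centre of its underside; z up.
- stop (a joint): Travel of the mushroom stop, m: 0 = up, grows as it is pressed, stop at 0.007. Pressing takes about 3 to 4.5 N; it stays down until it is turned.
- stop_turn (a joint): Turn of the mushroom head, rad: 0 at the start, grows clockwise seen from above, stop at 1.0 (57 degrees). Turning the pressed head makes it rise by itself, 6 to 7 mm over the full turn; it then stays turned and up.
- stop_top (a point): Centre of the top of the round mushroom head: black, 40 mm in diameter, 20 mm thick, its top 36 mm above the box's top when up, 29 mm when pressed. Turns and moves with the head.
- offcut: Bystander: wooden offcut, 70 x 40 x 22 mm, lying on the sander's work table; leave it alone.
- brush: Bystander: bench brush lying in front of the sander; leave it alone.
- screwdriver: Bystander: screwdriver lying behind the control box; leave it alone.
- hammer: Bystander: hammer lying on the bench; leave it alone.
- wrench: Bystander: wrench lying on the bench near the robot; leave it alone.
- tin: Bystander: small tin, 80 mm across and 90 mm tall; leave it alone.
- glue: Bystander: glue bottle, 60 mm across and 160 mm tall; leave it alone.
Not all that is in view belongs to the job. What is shaped like the station but orange or red is not meant.

How it is judged (in metres and radians):
On the way, in this order (a step that is already met when the one before it is completed fails the run):
1. the mushroom stop is pressed fully down (value of joint stop above 0.0058 m and value of joint stop_turn below 0.3 rad), for 0.1 s.
2. the mushroom is turned clockwise to its end and is up again (value of joint stop_turn above 0.85 rad and value of joint stop below 0.0025 m), for 0.1 s.
3. the cover is tugged up by at least 0.025 rad (4 mm at the knob) with the catch not yet moved (value of joint cover above 0.025 rad and value of joint catch below 0.004 m), for 0.05 s.
4. the cover is raised beyond 0.7 rad (value of joint cover above 0.7 rad), for 0.1 s.
At the end, for the whole second after the job is handed in: The cover is held still in the fingers (over 1 N of contact, slower than 0.1 rad/s) between 0.7 and 1.2 rad open (40 to 69 degrees); the stop is up (within 2.5 mm) and turned beyond 0.85 rad (all of step 2 and value of joint cover between 0.7 and 1.2 rad and velocity of joint cover between -0.1 and 0.1 rad/s and contact force between the fingers and cover above 1 N); the arm keeps its last pose, push and grip.
It fails at once if a bystander (offcut, brush, screwdriver, hammer, wrench, tin or glue bottle) is moved by more than 30 mm (distance of any of offcut, brush, screwdriver, hammer, wrench, tin, glue from where it was at the start of the episode above 0.03 m).
It also fails if it takes over 72 s, if anything falls off the work surface, if the arm or the gripper's body presses on something with over 40 N, if the wrist force passes 120 N, or if a joint passes its speed limit or range.

### The arm

A 6-joint arm with a two-finger parallel gripper is mounted at the origin on the work surface. World frame = base frame: x ahead of the robot, y to its left, z up, the work surface at z = 0. Lengths are in mm, angles in degrees, forces in N, time in s.
With the tool pointing down it reaches from about 350 to 850 mm from the base axis. Payload 8.1 kg.
Tool frame: the origin (TCP) lies between the finger pads; the fingertips stand 17 mm ahead of it and the grasp point (between the pads) lies 2 mm behind it; z points along the fingers, y is the line along which they close (so a half turn about z gives the same grasp; the last joint's range is limited). The gripper opens to 85 mm and grips with 20 to 120 N. Pads are 22 mm wide; open, the fingers measure 114 mm over their backs; the gripper's body (76 mm by 85 mm) begins 54 mm behind the grasp point. The pads swing forward as they close: fully open they stand 13 mm farther back than shut.
Start: joints at [67.643, 7.471, 85.268, -0, 87.261, -4.893], TCP at [180.04, 572.356, 248.292] pointing down, gripper open.
Joint ranges: [-169.43, 169.43], [-51.17, 129.36], [1.28, 143.12], [-76.62, 256.62], [0, 156.53], [-152.29, 152.29]. Speed limits (degrees/s): [136.94, 136.94, 159.86, 180, 180, 180].

### API

Orientations are given as [roll, pitch, yaw] about the fixed x, y, z axes, in that order (R = Rz(yaw) Ry(pitch) Rx(roll)).
In Python, from bench import sense, snapshot, hand_in, trace, place_of gives the robot as it stands.
- The arm moves only by the shell command python3 -m handwheel 'ROWS' [FORCE]. ROWS is JSON, a list of rows, each a list of 7 numbers: the opening, from -1 (shut) to 1 (fully open), then the shift along the tool's x, y, z in cm, then the turn, a rotation vector about the tool's x, y, z in rad. A call has 1 to 12 rows; each row shifts and turns the commanded pose from where the row before left it, along the tool's axes as they then stand; what a row does not reach is not made up. A row lasts 1/12 s, in which the tool goes at most 41.7 mm and 7.16 degrees, less where a joint would pass 70% of its speed; a pose out of reach is approached as far as the arm can. A call with a gripper value outside its range is refused whole. The fingers move at their own pace and stop on an object; FORCE is the grip in N (left out, the last holds). Time passes only in rows, so rows that do not move let the fingers close. It gives the time, the measured TCP pose, the force, the opening and the grip force at its end, in the units of the state.
- sense(): the state, without advancing time (a new reading comes with each control period).
- snapshot(name): name is "scene" or "top"; returns a dict with "image" (384x512x3 uint8, red, green, blue), "intrinsics" (3x3 intrinsics, pixels), "R" (3x3) and "t" (3): a world point X has camera coordinates R X + t. Camera axes: x right, y down, z forward; pixel columns grow to the right and rows downward; lengths in mm; the calibration is good to about 2 mm. A picture is of the moment at which its call begins. There is no depth.
- hand_in(): hands the job in; it is judged then, once.
Trained networks look in a picture, given as the dict that the camera call returned (one of the last four; its "shot" number tells which), for a name from the list of things; names that differ only in an ending like _2 or _b are one class to them, and where a whole thing is asked for, a point or a joint stands for the part that bears it (a point fixed in the world has none). Each returns a list of dicts, best first, with "conf" (0 to 1); they miss things now and then, are a little off and sometimes report something else, mostly with a low value. They report only what shows in the picture. A call takes as long as a camera call. They do not tell look-alikes from the thing itself.
- trace(picture, query): "pixels" (384x512 bool, what is visible of it).
- place_of(picture, query): "location" ([x, y, z] in mm, in world coordinates, good to about 4 mm: a listed point, or the origin of a listed thing).
The state is a dict: "time": time; "joint_pos": joint angles; "qd": joint speeds; "joint_efforts": joint torques, N m; "tool_pos": TCP position; "tcp_rot": TCP orientation; "ft_force": force on the tool from outside, world axes, zero at the start; "wrist_torque": the same for the moment, N m; "finger_gap": finger opening in mm; "grip_force": force on a finger pad.
Only numpy, scipy, OpenCV 4.12 (cv2) and the standard library are available. Lean on these libraries where they do the work, as an engineer would, in place of code of your own. Each camera call takes 0.05 s, during which the arm holds its last target. There are 200 camera calls.

## Working session

There is one attempt and no reset: what is moved stays moved. The work goes in short steps, Python scripts to look and compute and a shell command to move; the robot and the scene stay as the last step left them, time stands still between calls to the robot, and variables do not carry over. Pictures are saved under pics/ and viewed, at most 10 in all, crops included, and the job is handed in when it is done.

```bash
mkdir -p pics; cat > look.py <<'E'
import cv2,numpy as np
from bench import *
def save(p,n,crop=None,s=1):
    im=p["image"][...,::-1]
    if crop: r0,r1,c0,c1=crop; im=im[r0:r1,c0:c1]
    cv2.imwrite("pics/"+n,cv2.resize(im,None,fx=s,fy=s,interpolation=cv2.INTER_CUBIC))
def pix(p,X):
    c=p["R"]@np.array(X,float)+np.array(p["t"]).ravel(); u=p["intrinsics"]@c; return u[:2]/u[2]
def onplane(p,uv,z):
    R=np.array(p["R"]);t=np.array(p["t"]).ravel()
    d=R.T@np.linalg.inv(p["intrinsics"])@np.array([uv[0],uv[1],1.]); o=-R.T@t
    return o+d*(z-o[2])/d[2]
E
python3 - <<'E'
from look import *
a=snapshot("scene");b=snapshot("top")
im=np.vstack([a["image"],b["image"]])
save(a,"a.png",s=1.5);save(b,"b.png",s=1.5)
for p in(a,b):
    for q in["sander","cover_hinge","cover_knob","catch_tab","station","stop_top"]:
        for d in place_of(p,q)[:3]: print(q,np.round(d["location"]),round(d["conf"],2),np.round(pix(p,d["location"])))
s=sense();print(s["tool_pos"],s["tcp_rot"],s["time"])
E
```

```text
sander [580. -90.   2.] 0.9 [217. 219.]
cover_hinge [ 675. -116.  101.] 0.84 [189. 220.]
cover_knob [526. -74. 148.] 0.63 [228. 182.]
cover_knob [403. -71.   1.] 0.17 [251. 184.]
catch_tab [569.   9. 138.] 0.55 [244. 207.]
station [448. 245.  -3.] 0.86 [329. 237.]
station [347. 416.   1.] 0.85 [392. 238.]
station [705. 368.  -5.] 0.84 [329. 330.]
stop_top [709. 369.  83.] 0.71 [335. 322.]
stop_top [355. 414.  88.] 0.57 [400. 225.]
stop_top [453. 245.  85.] 0.55 [333. 224.]
sander [587. -90.  -4.] 0.87 [280. 160.]
sander [453. 244.   0.] 0.71 [180. 202.]
cover_hinge [ 672. -110.  100.] 0.92 [288. 128.]
cover_knob [534. -79. 146.] 0.9 [280. 173.]
catch_tab [570.  14. 133.] 0.5 [248. 162.]
station [451. 245.   2.] 0.65 [179. 203.]
station [702. 368.  -2.] 0.58 [142. 128.]
station [348. 414.  -0.] 0.56 [128. 235.]
stop_top [ 598. -458.    4.] 0.68 [392. 155.]
stop_top [706. 370.  88.] 0.65 [132. 121.]
stop_top [453. 243.  87.] 0.56 [175. 202.]
[180.04771512 572.35645911 248.31124947] [ 1.79998674e+02 -3.14521724e-04  1.62537068e+02] 0.7
```

View pics/a.png

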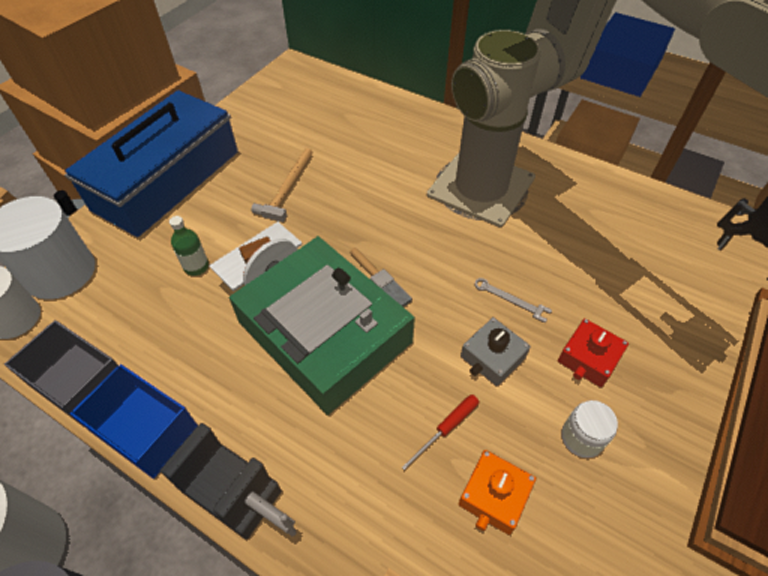

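View pics/b.png

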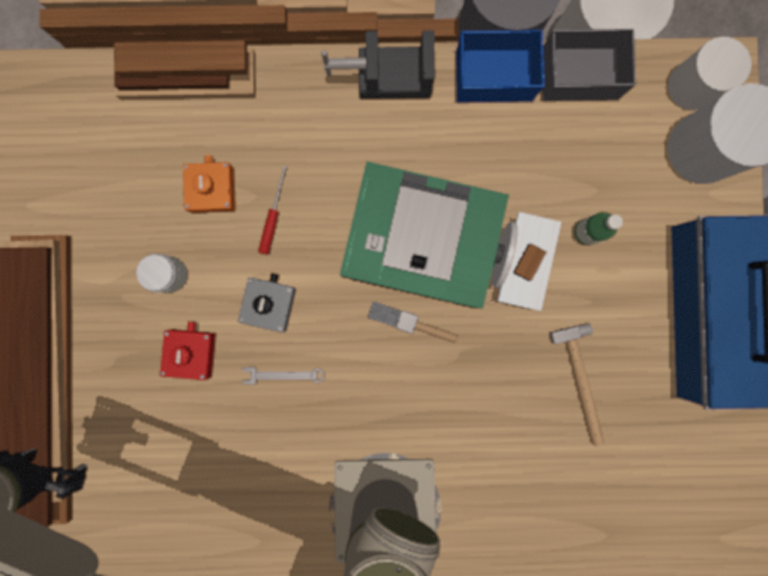

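The scene picture shows the grey station at (329,235), the red at (395,235) and the orange at (331,328). In the top picture they are at (177,202), (125,236) and (138,124). The red and orange boxes are look-alikes, so the grey one is meant. The sander is green with its knob at (279,174) in the top view and its catch tab at (249,161). I'll check the choice in a close crop and refine the yaw.

```bash
python3 - <<'E'
from look import *
a=snapshot("scene");b=snapshot("top")
l=a["image"][195:275,285:375];r=b["image"][95:215,150:345]
cv2.imwrite("pics/c.png",np.hstack([cv2.resize(l,(380,380))[...,::-1],cv2.resize(r,(420,380))[...,::-1]]))
cs=[np.array(c)/1.5 for c in[(367,163),(508,195),(481,306),(342,277)]]
P=np.array([onplane(b,c,100) for c in cs]);print(P.round());print(P.mean(0))
for i in range(4):
    d=P[(i+1)%4]-P[i];print(np.linalg.norm(d),np.degrees(np.arctan2(d[1],d[0])))
# triangulate helper with mask: station box & mushrooms
for p in(a,b):
    m=trace(p,"cover");
    for d in m[:1]:
        k=d["pixels"].astype(np.uint8);r=cv2.minAreaRect(cv2.findNonZero(k));q=cv2.boxPoints(r)
        Q=np.array([onplane(p,c,106) for c in q]);print("cover",d["conf"],k.sum(),Q.round()[:,:2].tolist())
    for n in["station","stop_top","catch_tab","cover_knob"]:
      for d in trace(p,n)[:4]:
        k=d["pixels"].astype(np.uint8);M=cv2.moments(k,True)
        c=(M["m10"]/M["m00"],M["m01"]/M["m00"]);print(n,round(d["conf"],2),k.sum(),np.round(c,1))
E
```

```text
[[ 736.   22.  100.]
 [ 665. -264.  100.]
 [ 440. -203.  100.]
 [ 504.   77.  100.]]
[586.11014018 -91.85539217 100.        ]
294.55549951599386 -103.87469358233163
232.7802091598129 165.04970072279252
287.7366301057932 77.1893474598663
238.09556023112202 -13.273368394684047
cover 0.65 2211 [[663.0, -179.0], [472.0, -131.0], [539.0, 2.0], [714.0, -51.0]]
station 0.83 1789 [330.8 328.5]
station 0.82 1271 [394.7 234.9]
station 0.75 1193 [329.4 234.3]
stop_top 0.74 235 [334.2 321.5]
stop_top 0.45 177 [399.8 226.4]
stop_top 0.43 125 [332.4 224.7]
catch_tab 0.5 103 [244.  213.6]
catch_tab 0.21 273 [341.  198.8]
cover_knob 0.98 2345 [211.  205.8]
cover 0.76 2710 [[528.0, -1.0], [699.0, -46.0], [663.0, -184.0], [492.0, -139.0]]
station 0.8 1210 [125.3 235.5]
station 0.79 1171 [139.4 124.3]
station 0.56 1082 [178.  202.4]
stop_top 0.62 147 [119.5 237.1]
stop_top 0.48 125 [134.7 121.7]
stop_top 0.29 2601 [283.4 153.7]
catch_tab 0.73 358 [353.3 174.7]
catch_tab 0.49 130 [250.4 161.4]
cover_knob 0.92 2646 [283.5 153.4]
cover_knob 0.52 106 [249.6 161.8]
```

View pics/c.png

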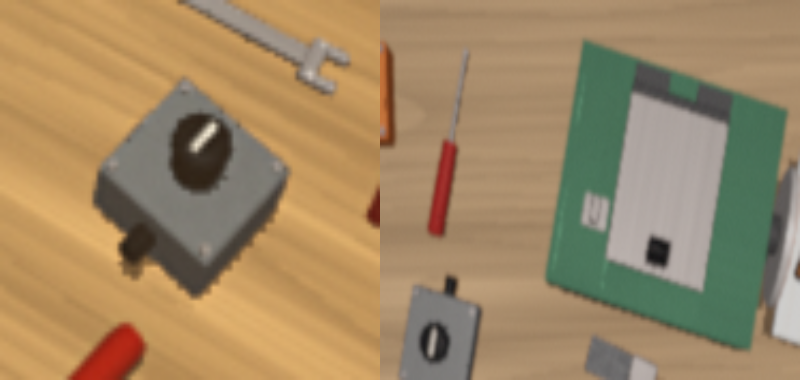

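The crop shows the grey box with a black mushroom at about (200,150), and the green sander with the knob at about (657,250) and the catch tab at about (595,211). The choice is confirmed, so I'll move above the mushroom at (453,244).

```bash
cat >> look.py <<'E'
from scipy.spatial.transform import Rotation as Ro
def delta(X,rpy=None):
    s=sense();R=Ro.from_euler("xyz",s["tcp_rot"],degrees=True)
    print("t",s["time"],"pos",np.round(s["tool_pos"],1),"rpy",np.round(s["tcp_rot"],1),"cm",np.round(R.inv().apply(np.array(X)-s["tool_pos"])/10,2),"F",np.round(s["ft_force"],1),"gap",np.round(s["finger_gap"],1),"grip",np.round(s["grip_force"],1),"j6",round(s["joint_pos"][5],1))
    if rpy is not None: print("turn",np.round((R.inv()*Ro.from_euler("xyz",rpy,degrees=True)).as_rotvec(),3))
E
python3 -m handwheel '[[1,-3,-1.9,0.4,0,0,0],[1,-3,-1.9,0.4,0,0,0],[1,-3,-1.9,0.4,0,0,0],[1,-3,-1.9,0.4,0,0,0],[1,-3,-1.9,0.4,0,0,0],[1,-3,-1.9,0.4,0,0,0],[1,-3,-1.9,0.4,0,0,0],[1,-3,-1.9,0.4,0,0,0],[1,-3,-1.9,0.4,0,0,0],[1,-3,-1.9,0.4,0,0,0],[1,-3,-1.9,0.4,0,0,0],[1,-3,-1.9,0.4,0,0,0]]' 30
python3 -c "
from look import *
delta([453,244,130])
a=snapshot('scene')
d=trace(a,'stop_top')
for e in d:
  k=e['pixels'].astype(np.uint8);M=cv2.moments(k,True);print(e['conf'],k.sum(),M['m10']/M['m00'],M['m01']/M['m00'])
b=snapshot('top')
for z in (86,76): print(pix(a,[453,244,z]),pix(b,[453,244,z]))
"
```

```text
time: 2.3
tool_pos: [456.0, 245.3, 200.4]
tcp_rot: [180.0, 0.0, 162.5]
ft_force: [-0.9, 0.9, 0.9]
finger_gap: 85.4
grip_force: 0.0
t 2.3 pos [456.  245.3 200.4] rpy [180.    0.  162.5] cm [ 0.25 -0.22  7.04] F [-0.9  0.9  0.9] gap 85.4 grip 0.0 j6 -49.9
0.69 237 334.0337552742616 321.36286919831224
0.56 153 400.29411764705884 226.03267973856208
0.49 151 332.5298013245033 225.60927152317882
0.38 120 243.63333333333333 213.43333333333334
0.35 2384 210.92072147651007 205.7021812080537
[332.3465646  223.37381882] [174.30607609 202.36753544]
[331.78873455 225.11364284] [174.98449261 202.37028873]
```

```bash
python3 -m handwheel '[[1,0.25,-0.22,2,0,0,0],[1,0,0,2,0,0,0],[1,0,0,2,0,0,0],[1,0,0,1.5,0,0,0],[1,0,0,1.5,0,0,0],[1,0,0,1,0,0,0],[1,0,0,1,0,0,0],[1,0,0,0.7,0,0,0],[1,0,0,0.7,0,0,0],[1,0,0,0,0,0,0]]'
python3 -m handwheel '[[0.2,0,0,0,0,0,0],[0.1,0,0,0,0,0,0],[0,0,0,0,0,0,0],[-0.3,0,0,0,0,0,0],[-0.3,0,0,0,0,0,0],[-0.3,0,0,0,0,0,0],[-0.3,0,0,0,0,0,0]]' 30
python3 -c "
from look import *
delta([453,244,76])
a=snapshot('scene');save(a,'d.png',(180,280,280,400),5)"
```

```text
time: 3.28
tool_pos: [451.2, 245.4, 75.1]
tcp_rot: [-179.9, -0.1, 162.6]
ft_force: [0.4, -0.6, 0.3]
finger_gap: 85.7
grip_force: 0.0
time: 3.87
tool_pos: [452.3, 245.0, 76.6]
tcp_rot: [-180.0, 0.0, 162.5]
ft_force: [0.0, -4.7, 2.2]
finger_gap: 39.0
grip_force: 30.0
t 3.8667 pos [452.3 245.   76.6] rpy [-180.     0.   162.5] cm [-0.1  -0.07  0.06] F [ 0.  -4.7  2.2] gap 39.0 grip 30.0 j6 -49.7
```

View pics/d.png

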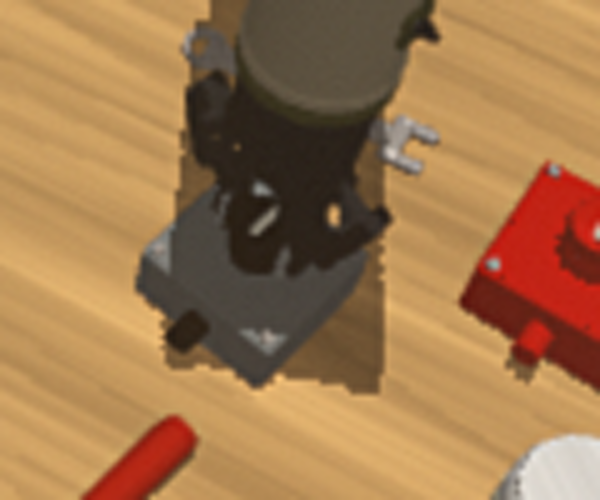

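The mushroom at about (265,220) in the crop sits between the pads with a gap of 39 mm. Next I press it down.

```bash
python3 -m handwheel '[[-0.3,0,0,0.3,0,0,0],[-0.3,0,0,0.3,0,0,0],[-0.3,0,0,0.2,0,0,0],[-0.3,0,0,0.1,0,0,0],[-0.3,0,0,0,0,0,0],[-0.3,0,0,0,0,0,0],[-0.3,0,0,0,0,0,0]]' 40
python3 -c "
from look import *
delta([453,244,69])"
```

```text
time: 4.5
tool_pos: [452.6, 245.1, 70.3]
tcp_rot: [-180.0, 0.1, 162.5]
ft_force: [-12.3, -11.5, 29.9]
finger_gap: 38.7
grip_force: 42.3
t 4.5 pos [452.6 245.1  70.3] rpy [-1.800e+02  1.000e-01  1.625e+02] cm [-0.07 -0.1   0.13] F [-12.3 -11.5  29.9] gap 38.7 grip 42.3 j6 -49.7
```

```bash
python3 -m handwheel '[[-0.3,0,0,-0.15,0,0,0.05],[-0.3,0,0,-0.07,0,0,0.1],[-0.3,0,0,-0.07,0,0,0.1],[-0.3,0,0,-0.07,0,0,0.1],[-0.3,0,0,-0.07,0,0,0.1],[-0.3,0,0,-0.07,0,0,0.1],[-0.3,0,0,-0.07,0,0,0.1],[-0.3,0,0,-0.07,0,0,0.1],[-0.3,0,0,-0.07,0,0,0.1],[-0.3,0,0,-0.07,0,0,0.1],[-0.3,0,0,-0.07,0,0,0.1],[-0.3,0,0,-0.05,0,0,0]]'
python3 -c "
from look import *
delta([453,244,76]);print(sense()['wrist_torque'])"
```

```text
time: 5.5
tool_pos: [451.0, 244.7, 76.7]
tcp_rot: [-179.9, 0.1, 102.0]
ft_force: [-6.2, -8.8, 6.9]
finger_gap: 38.3
grip_force: 39.9
t 5.5 pos [451.  244.7  76.7] rpy [-1.799e+02  1.000e-01  1.020e+02] cm [-0.11  0.18  0.06] F [-6.2 -8.8  6.9] gap 38.3 grip 39.9 j6 10.8
[-1.27858906  0.88111444  0.27944908]
```

```bash
python3 -m handwheel '[[-0.3,0,0,0,0,0,0.1],[-0.3,0,0,-0.05,0,0,0.05],[-0.3,0,0,0,0,0,0],[-0.3,0,0,0,0,0,0]]'
python3 -c "
from look import *
delta([453,244,76]);print(sense()['wrist_torque'])"
python3 -m handwheel '[[0.6,0,0,0,0,0,0],[1,0,0,0,0,0,0],[1,0,0,0,0,0,0],[1,0,0,-0.5,0,0,0],[1,0,0,-2,0,0,0],[1,0,0,-3,0,0,0],[1,0,0,-3,0,0,0],[1,0,0,-3,0,0,-0.1],[1,0,0,-1,0,0,-0.1],[1,0,0,0,0,0,-0.1]]'
python3 -c "
from look import *
delta([453,244,76])
a=snapshot('scene');save(a,'e.png',(205,265,295,375),6)
for e in trace(a,'stop_top'):
  k=e['pixels'].astype(np.uint8);M=cv2.moments(k,True);print(e['conf'],k.sum(),M['m10']/M['m00'],M['m01']/M['m00'])"
```

```text
time: 5.83
tool_pos: [450.8, 245.0, 76.6]
tcp_rot: [-179.8, 0.1, 93.8]
ft_force: [-6.5, -4.5, 6.6]
finger_gap: 38.2
grip_force: 40.8
t 5.8333 pos [450.8 245.   76.6] rpy [-1.798e+02  1.000e-01  9.380e+01] cm [-0.12  0.22  0.06] F [-6.5 -4.5  6.6] gap 38.2 grip 40.8 j6 19.0
[-0.76493652  1.10228919  0.88235856]
time: 6.67
tool_pos: [454.3, 246.5, 207.0]
tcp_rot: [179.5, -0.0, 111.2]
ft_force: [0.6, 0.2, -0.5]
finger_gap: 85.5
grip_force: 0.0
t 6.6667 pos [454.3 246.5 207. ] rpy [179.5  -0.  111.2] cm [-0.19 -0.32 13.1 ] F [ 0.6  0.2 -0.5] gap 85.5 grip 0.0 j6 1.5
0.64 139 400.2589928057554 225.8273381294964
0.58 161 332.4223602484472 225.6024844720497
0.55 193 333.8497409326425 321.37823834196894
```

View pics/e.png

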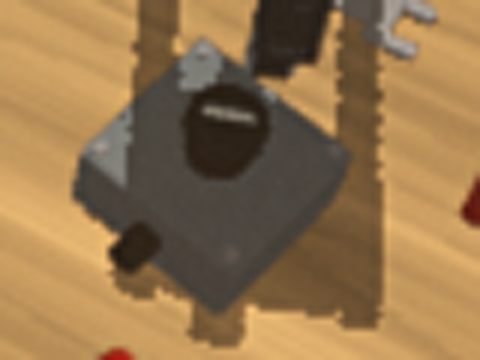

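The line on the head has turned about 55–60° clockwise, to (230,112), and the head is up at its former height. Now I turn the tool to the sander's yaw.

```bash
python3 -m handwheel '[[1,0,0,-0.4,0,0,-0.106],[1,0,0,-0.4,0,0,-0.106],[1,0,0,-0.4,0,0,-0.106],[1,0,0,-0.4,0,0,-0.106],[1,0,0,-0.4,0,0,-0.106],[1,0,0,-0.4,0,0,-0.106],[1,0,0,-0.4,0,0,-0.106],[1,0,0,-0.4,0,0,-0.106],[1,0,0,-0.4,0,0,-0.106],[1,0,0,0,0,0,0],[1,0,0,0,0,0,0]]'
python3 -c "
from look import *
delta([529,-76,210],[180,0,165.8])"
```

```text
time: 7.68
tool_pos: [451.8, 245.4, 237.4]
tcp_rot: [-180.0, -0.0, 165.3]
ft_force: [0.2, 0.1, -0.5]
finger_gap: 85.2
grip_force: 0.0
t 7.6833 pos [451.8 245.4 237.4] rpy [-180.    -0.   165.3] cm [-15.62 -29.13   2.74] F [ 0.2  0.1 -0.5] gap 85.2 grip 0.0 j6 -52.5
turn [-0.    -0.001 -0.009]
```

```bash
python3 -m handwheel '[[1,-1.4,-2.65,0.2,0,0,-0.009],[1,-1.4,-2.65,0.2,0,0,0],[1,-1.4,-2.65,0.2,0,0,0],[1,-1.4,-2.65,0.2,0,0,0],[1,-1.4,-2.65,0.2,0,0,0],[1,-1.4,-2.65,0.2,0,0,0],[1,-1.4,-2.65,0.2,0,0,0],[1,-1.4,-2.65,0.2,0,0,0],[1,-1.4,-2.65,0.2,0,0,0],[1,-1.4,-2.65,0.2,0,0,0],[1,-1.6,-2.6,0.2,0,0,0],[1,0,0,0,0,0,0]]'
python3 - <<'E'
from look import *
delta([529,-76,145],[180,0,165.8])
a=snapshot('scene');b=snapshot("top")
# dark knob centroid in scene
for p in (a,b):
    for d in place_of(p,"cover_knob")[:1]+place_of(p,"cover_hinge")[:1]: print(d["conf"],np.round(d["location"]))
    print(pix(p,[529,-76,145]))
im=a["image"].astype(int);u=pix(a,[529,-76,145]).astype(int)
sub=im[u[1]-18:u[1]+18,u[0]-18:u[0]+18].max(2)
k=(sub<60).astype(np.uint8);n,l,st,c=cv2.connectedComponentsWithStats(k)
print([(st[i].tolist(),(c[i]+u-18).round(1).tolist()) for i in range(1,n) if st[i][4]>20])
save(a,'f.png',(130,250,160,290),5)
E
```

```text
time: 8.68
tool_pos: [533.7, -79.0, 214.5]
tcp_rot: [-179.9, -0.0, 165.6]
ft_force: [0.7, 0.2, -0.1]
finger_gap: 85.2
grip_force: 0.0
t 8.6833 pos [533.7 -79.  214.5] rpy [-179.9   -0.   165.6] cm [0.53 0.19 6.95] F [ 0.7  0.2 -0.1] gap 85.2 grip 0.0 j6 -89.4
turn [-0.002 -0.001 -0.003]
0.66 [529. -75. 148.]
0.89 [ 673. -113.  100.]
[227.09077514 183.45103204]
0.73 [522. 462.  -3.]
0.82 [ 674. -108.  101.]
[279.08586594 174.43177733]
[([16, 0, 18, 17, 153], [235.4, 170.8]), ([12, 14, 13, 14, 110], [227.2, 184.7])]
```

View pics/f.png

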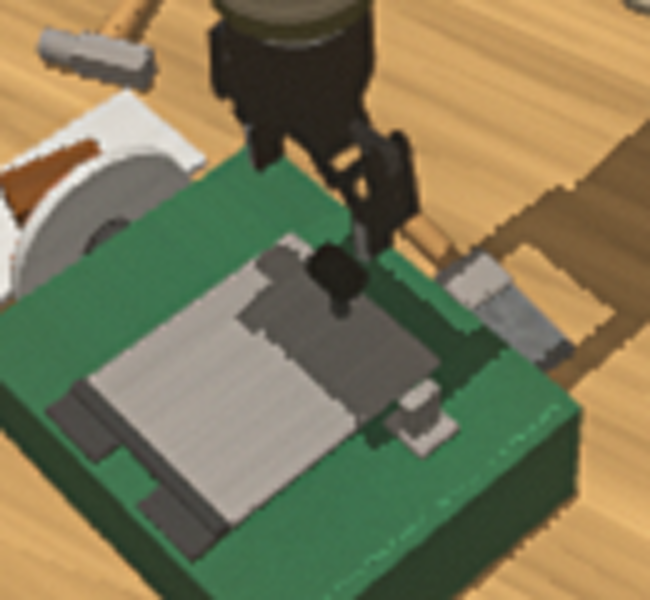

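The knob at (335,270) in the crop lies under the open gripper, and my prediction agrees with the pixels. I'll descend and grip.

```bash
python3 -m handwheel '[[1,0.5,0.2,1,0,0,0],[1,0,0,1.2,0,0,0],[1,0,0,1.2,0,0,0],[1,0,0,1.2,0,0,0],[1,0,0,1,0,0,0],[1,0,0,1,0,0,0],[1,0,0,0.5,0,0,0],[1,0,0,0,0,0,0],[1,0,0,0,0,0,0]]'
python3 -m handwheel '[[0.2,0,0,0,0,0,0],[0,0,0,0,0,0,0],[-0.2,0,0,0,0,0,0],[-0.5,0,0,0,0,0,0],[-0.6,0,0,0,0,0,0],[-0.6,0,0,0,0,0,0],[-0.6,0,0,0,0,0,0]]' 40
python3 -c "
from look import *
delta([529,-76,145])"
```

```text
time: 9.73
tool_pos: [529.0, -71.4, 144.5]
tcp_rot: [-180.0, -0.0, 166.1]
ft_force: [0.5, 0.4, 0.6]
finger_gap: 85.6
grip_force: 0.0
time: 10.32
tool_pos: [528.6, -75.3, 146.2]
tcp_rot: [-179.6, 0.0, 166.0]
ft_force: [-9.5, -17.7, 8.6]
finger_gap: 29.5
grip_force: 43.0
t 10.3167 pos [528.6 -75.3 146.2] rpy [-179.6    0.   166. ] cm [-0.06 -0.05  0.13] F [ -9.5 -17.7   8.6] gap 29.5 grip 43.0 j6 -89.3
```

```bash
python3 -m handwheel '[[-0.6,0,-0.35,0,0,0,0],[-0.6,0,0,-0.1,0,0,0],[-0.6,0,0,-0.3,0,0,0],[-0.6,0,0,-0.3,0,0,0],[-0.6,0,0,0,0,0,0],[-0.6,0,0,0,0,0,0],[-0.6,0,0,0,0,0,0]]'
python3 -c "
from look import *
delta([529,-76,145])"
```

```text
time: 10.9
tool_pos: [529.7, -75.8, 151.7]
tcp_rot: [-179.9, 0.2, 166.1]
ft_force: [10.3, -6.1, -8.7]
finger_gap: 29.5
grip_force: 40.8
t 10.9 pos [529.7 -75.8 151.7] rpy [-179.9    0.2  166.1] cm [ 0.07 -0.03  0.67] F [10.3 -6.1 -8.7] gap 29.5 grip 40.8 j6 -89.7
```

```bash
python3 -m handwheel '[[-0.6,-0.1,0,-0.2,0,0,0],[-0.6,0,0,-0.2,0,0,0],[-0.6,0,0,0,0,0,0],[-0.6,0,0,0,0,0,0],[-0.6,0,0,0,0,0,0]]'
python3 -c "
from look import *
delta([529,-76,145])"
```

```text
time: 11.32
tool_pos: [530.7, -76.1, 155.5]
tcp_rot: [-179.9, 0.2, 166.1]
ft_force: [12.1, -8.0, -10.7]
finger_gap: 29.0
grip_force: 40.7
t 11.3167 pos [530.7 -76.1 155.5] rpy [-179.9    0.2  166.1] cm [ 0.17 -0.03  1.05] F [ 12.1  -8.  -10.7] gap 29.0 grip 40.7 j6 -89.7
```

```bash
python3 -m handwheel '[[-0.6,-0.2,0,-0.3,0,0,0],[-0.6,-0.2,0,-0.3,0,0,0],[-0.6,-0.15,0,-0.3,0,0,0],[-0.6,-0.15,0,-0.3,0,0,0],[-0.6,0,0,0,0,0,0],[-0.6,0,0,0,0,0,0]]'
python3 -c "
from look import *
delta([529,-76,145])
a=snapshot('scene');save(a,'g.png',(140,250,170,290),5)"
```

```text
time: 11.82
tool_pos: [535.3, -77.2, 166.8]
tcp_rot: [-179.9, -0.1, 166.1]
ft_force: [-0.2, -5.1, -5.7]
finger_gap: 29.2
grip_force: 40.8
t 11.8167 pos [535.3 -77.2 166.8] rpy [-1.799e+02 -1.000e-01  1.661e+02] cm [ 0.64 -0.03  2.18] F [-0.2 -5.1 -5.7] gap 29.2 grip 40.8 j6 -89.7
```

View pics/g.png

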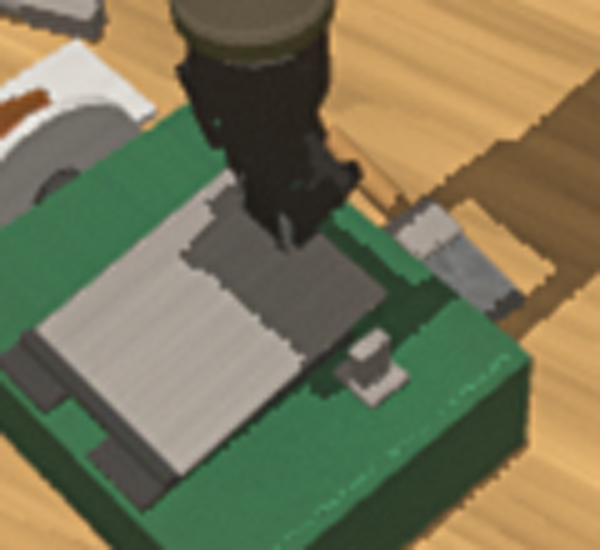

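The cover's front corner has gone from pixel (248,202) to (247,198), about 22 mm up, while the catch has not moved at (244,210). The force is only about 5 N, so the cover is not caught and I needn't move the catch. I'll raise it along its arc.

```bash
python3 -m handwheel '[[-0.6,-0.3,0,-0.5,0,0,0],[-0.6,-0.36,0,-0.58,0,0,0],[-0.6,-0.36,0,-0.58,0,0,0],[-0.6,-0.36,0,-0.58,0,0,0],[-0.6,-0.36,0,-0.58,0,0,0],[-0.6,-0.45,0,-0.51,0,0,0],[-0.6,-0.45,0,-0.51,0,0,0],[-0.6,-0.45,0,-0.51,0,0,0],[-0.6,-0.45,0,-0.51,0,0,0],[-0.6,0,0,0,0,0,0],[-0.6,0,0,0,0,0,0]]' 50
python3 -c "
from look import *
delta([528.6+42.6*.97,-75.3-42.6*.24,146.2+69])"
```

```text
time: 12.78
tool_pos: [569.6, -85.9, 214.8]
tcp_rot: [-179.9, -0.1, 166.1]
ft_force: [-0.2, -7.1, -7.6]
finger_gap: 28.6
grip_force: 52.3
t 12.7833 pos [569.6 -85.9 214.8] rpy [-1.799e+02 -1.000e-01  1.661e+02] cm [-0.02  0.05 -0.04] F [-0.2 -7.1 -7.6] gap 28.6 grip 52.3 j6 -89.7
```

```bash
python3 -m handwheel '[[-0.6,-0.53,0,-0.42,0,0,0],[-0.6,-0.53,0,-0.42,0,0,0],[-0.6,-0.53,0,-0.42,0,0,0],[-0.6,-0.53,0,-0.42,0,0,0],[-0.6,-0.6,0,-0.32,0,0,0],[-0.6,-0.6,0,-0.32,0,0,0],[-0.6,-0.6,0,-0.32,0,0,0],[-0.6,-0.6,0,-0.32,0,0,0],[-0.6,0,0,0,0,0,0],[-0.6,0,0,0,0,0,0],[-0.6,0,0,0,0,0,0],[-0.6,0,0,0,0,0,0]]'
python3 -c "
from look import *
delta([528.6+88*.97,-75.3-88*.24,146.2+98.8])
a=snapshot('scene');save(a,'h.png',(120,270,140,340),3.5)
print([(d['conf'],np.round(d['location'])) for d in place_of(a,'cover_knob')[:1]+place_of(a,'stop_top')])"
```

```text
time: 13.78
tool_pos: [613.0, -96.9, 244.1]
tcp_rot: [-179.9, -0.2, 166.1]
ft_force: [-2.6, -6.5, -6.8]
finger_gap: 29.0
grip_force: 52.9
t 13.7833 pos [613.  -96.9 244.1] rpy [-179.9   -0.2  166.1] cm [-0.08  0.07 -0.09] F [-2.6 -6.5 -6.8] gap 29.0 grip 52.9 j6 -89.7
[(0.78, array([605., -94., 240.])), (0.67, array([347., 413.,  88.])), (0.58, array([450., 248.,  82.])), (0.52, array([709., 368.,  82.])), (0.52, array([ 602., -452.,   -1.]))]
```

View pics/h.png

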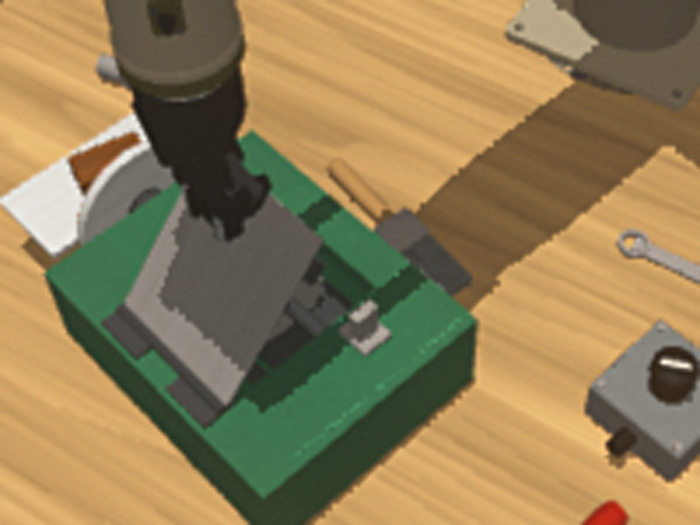

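The picture shows the cover raised about 50°, its knob in the fingers at about (230,215). The catch is untouched at (365,325), and the stop is up and turned at (675,372).

```bash
python3 -c "
from bench import *
print(hand_in())"
```

```text
the job is handed in; nothing more can be done
None
```

The job is handed in: the stop was pressed fully down, turned clockwise to its end and is up again, the tug showed the cover was not caught (so I left the catch alone), and the arm is holding the cover up at about 50° with the loose things not touched; the hand-in gave no verdict back.

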